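Index the carousel and hold up the ring tray

ROBOT

A 6-joint arm with a two-finger parallel gripper is mounted at the origin on the work surface. World frame = base frame: x ahead of the robot, y to its left, z up, the work surface at z = 0. Lengths are in mm, angles in rad, forces in N, time in s.
With the tool pointing down it reaches from about 400 to 925 mm from the base axis. Payload 12.5 kg.
Tool frame: the origin (TCP) lies at the very end of the fingers, on their centre line; the grasp point (between the pads) lies 19 mm behind it; z points along the fingers, y is the line along which they close (so a half turn about z gives the same grasp; the last joint's range is limited). The gripper opens to 95 mm and grips with 3 to 60 N. Pads are 20 mm wide; open, the fingers measure 119 mm over their backs; the gripper's body (75 mm by 180 mm) begins 59 mm behind the grasp point.
Start: joints at [1.128, 0.491, 1.559, -0, 1.092, -0.106], TCP at [206.527, 589.91, 214.661] pointing down, gripper open.
Joint ranges: [-3.1, 3.1], [-0.84, 2.19], [0.05, 2.79], [-1.13, 4.28], [0.06, 2.93], [-2.69, 2.69]. Speed limits (rad/s): [2.22, 2.22, 2.79, 3.14, 3.14, 3.14].

INTERFACE

Orientations are given as [roll, pitch, yaw] about the fixed x, y, z axes, in that order (R = Rz(yaw) Ry(pitch) Rx(roll)).
In Python, from cell import state, read_camera, camera_info, job_done gives the robot as it stands.
- The arm moves only by the shell command python3 -m handwheel FILE, which reads ROWS from the file FILE. ROWS is one flat JSON list of numbers that holds 1 to 5 rows one after another, with no inner brackets; each row has 5 numbers: dx, dy, dz in a scale on which 1.0 is 200 mm, then a turn about the tool's z in parts of the range, where 1.0 means 4 rad, then the opening from 0.0 (shut) to 1.0 (fully open); each row is the pose to reach, as a shift and turn from the pose commanded when the command began, along the tool's axes at that moment; what a row does not reach only later rows make up. A row lasts 1/12 s, in which the tool goes at most 41.7 mm and 0.125 rad, less where a joint would pass 70% of its speed; a pose out of reach is approached as far as the arm can. The fingers move at their own pace and stop on an object; the grip force is fixed at half the most. Time passes only in rows, so rows that do not move let the fingers close. It prints the time, the measured TCP pose, the force, the opening and the grip force at its end. Shift and turn numbers lie between -1 and 1, and a call with a number outside is refused. Input that does not fit is refused with a message, and nothing moves.
- state(): the state, without advancing time (a new reading comes with each control period).
- read_camera(name): name is "scene" or "side" or "wrist"; returns (picture, depth): 420x560x3 uint8, red, green, blue; 420x560 float32, mm along the optical axis (not along the pixel's ray), 0 where there is no reading.
- camera_info(name): a dict with "vertical_fov" (degrees; the focal length in pixels is half the picture's height over the tangent of half this angle, whatever the lens; pixels are square), "cx", "cy" (the principal point, pixels), "origin" and "attitude" of the camera in the world. Camera axes: x right, y down, z forward; pixel columns grow to the right and rows downward; lengths in mm; the calibration is good to about 2 mm. A picture is of the moment at which its call begins: read the wrist's pose just before it. camera_info takes no time and is no camera call; for the wrist camera it gives the pose at the moment of the call.
- job_done(): hands the job in; it is judged then, once.
The state is a dict: "t": time; "joints": joint angles; "qvel": joint speeds; "tau": joint torques, N m; "eef_pos": TCP position; "tcp_rot": TCP orientation; "ft_force": force on the tool from outside, world axes, zero at the start; "moment": the same for the moment, N m; "opening": opening from 0.0 (shut) to 1.0 (fully open); "grip_force": force on a finger pad.
Only numpy, scipy, OpenCV 4.12 (cv2) and the standard library are available. Lean on these libraries where they do the work, as an engineer would, in place of code of your own. Each camera call takes 0.05 s, during which the arm holds its last target. There are 200 camera calls.

TASK

Turn the carousel by its red knob one click, so that the blue tray with the two brass rings comes to rest in the gap in the keeper rail at the yellow mark. Then take the blue tray by its handle, lift it straight up, at least 10 cm clear of the carousel, and hold it there level and still with both rings in it: finish while holding it. Leave the carousel on its click with the grey tray in its seat, and leave the things on the bench alone.

Things in the scene. Friction and masses are not known exactly. Their poses are not given: they have to be found in the camera images.
- carousel (a joint): angle of the white turning disc (310 mm across, vertical axis through hub), rad, growing anticlockwise from above. Starts at 0, on a click. Clicks at -1.047, 0, +1.047: a weighted pin behind the disc drops into a valley of its scalloped crown; stops at -1.15 and 1.15. About 3 N at the knob leaves a click; between clicks it turns easily and stays where left; within 0.1 rad it is drawn in.
- hub (a point): point on the disc's axis, at the height of the disc's top face, about 46 mm above the bench. Fixed to the grey round stand (356 mm across), whose place and heading vary. The small steel cap at the hub is 14 mm high.
- load (a point): loading place: fixed point at the height of the disc's top, 105 mm from the hub on the stand's front (robot) side, by a yellow mark. From 38 to 150 degrees on either side of it, fixed aluminium keeper rails (22 to 27 mm above the disc) overhang the trays' outer 15 mm, so a tray can be lifted out only here.
- knob_top (a point): centre of the top of the red index knob, an upright round post 18 mm in diameter and 70 mm high on the disc, 105 mm from the hub; at joint 0 it stands at the loading place. It turns with the disc.
- blue_tray: loose round blue tray, 84 mm across, 16 mm high, about 0.16 kg; origin at the centre of its underside. At its centre a thin stem with a black grip block 34 mm long (tray's x), 12 mm thick (tray's y), 32 to 58 mm above the origin. Sits with 3 mm of play in a seat (4 mm lip) on the disc, 105 mm from the hub, at first 60 degrees to either side of the knob.
- grey_tray: loose tray of the same shape and size, grey and empty, in the seat on the other side of the knob. It rides along and must stay in its seat.
- ring_a: loose brass ring, 22 mm across, 9 mm high, lying flat in the blue tray beside the stem; origin at the centre of its underside
- ring_b: a second such ring, on the stem's other side
- paste_jar: amber glass jar with a dark lid, 56 mm across, 60 mm high, standing on the bench near the carousel; leave it alone; origin at the centre of its underside
- bench_brush: brush lying on the bench beside the carousel, its handle to its -x; leave it alone; origin on the bench, within its length
- ring_stick: steel ring stick, a slim cone 110 mm high on a 60 mm foot, standing on the bench near the carousel; leave it alone; origin at the centre of its underside

How it is judged (in metres and radians):
On the way, in this order (a step that is already met when the one before it is completed fails the run):
1. the carousel rests on a new click with the blue tray seated at the loading place (horizontal distance between blue_tray and load below 0.012 m and z of blue_tray in the frame of load below 0.006 m and (value of joint carousel between 0.98 and 1.11 rad or value of joint carousel between -1.11 and -0.98 rad) and velocity of joint carousel between -0.1 and 0.1 rad/s), for 0.3 s.
2. the blue tray is lifted out at the loading place, level (z of blue_tray in the frame of load above 0.03 m and horizontal distance between blue_tray and load below 0.06 m and angle between blue_tray's own z axis and vertical below 0.25 rad), for 0.1 s.
At the end, for the whole second after the job is handed in: The fingers hold the blue tray with its underside at least 90 mm above the disc, within 60 mm sideways of the loading place, tilted less than 8 degrees and still (under 20 mm/s), both rings in it; the carousel rests within 0.06 rad of a click next to its first one; the grey tray is in its seat (z of blue_tray in the frame of load above 0.09 m and horizontal distance between blue_tray and load below 0.06 m and angle between blue_tray's own z axis and vertical below 0.14 rad and linear speed of blue_tray below 0.02 m/s and angular speed of blue_tray below 0.15 rad/s and contact force between the fingers and blue_tray above 1 N and distance between each of ring_a, ring_b and blue_tray below 0.04 m and (value of joint carousel between 0.98 and 1.11 rad or value of joint carousel between -1.11 and -0.98 rad) and z of grey_tray in the frame of hub below 0.006 m and horizontal distance between grey_tray and hub between 0.095 and 0.115 m); the arm keeps its last pose, push and grip.
It fails at once if the blue tray is tipped by more than 20 degrees (angle between blue_tray's own z axis and vertical above 0.35 rad).
It fails at once if a ring leaves the blue tray (distance between any of ring_a, ring_b and blue_tray above 0.055 m).
It fails at once if the grey tray leaves its seat (z of grey_tray in the frame of hub above 0.015 m or horizontal distance between grey_tray and hub above 0.12 m or horizontal distance between grey_tray and hub below 0.09 m).
It fails at once if a thing on the bench is pushed by more than 30 mm (distance of any of paste_jar, bench_brush, ring_stick from where it was at the start of the episode above 0.03 m).
It also fails if it takes over 51 s, if anything falls off the work surface, if the arm or the gripper's body presses on something with over 40 N, if the wrist force passes 120 N, or if a joint passes its speed limit or range.

## Working session

There is one attempt and no reset: what is moved stays moved. The work goes in short steps, Python scripts to look and compute and a shell command to move; the robot and the scene stay as the last step left them, time stands still between calls to the robot, and variables do not carry over. Pictures are saved under pics/ and viewed, at most 10 in all, crops included, and the job is handed in when it is done.

```bash
mkdir -p pics; ls; cat > h.py <<'E'
import numpy as np, cv2
from cell import state, read_camera, camera_info, job_done
from scipy.spatial.transform import Rotation as R
def cloud(name):
    i=camera_info(name); p,d=read_camera(name)
    f=210/np.tan(np.radians(i["vertical_fov"])/2)
    v,u=np.mgrid[0:420,0:560]
    c=np.stack([(u-i["cx"])*d/f,(v-i["cy"])*d/f,d],-1)
    A=np.array(i["attitude"],float)
    M=A if A.shape==(3,3) else R.from_euler('xyz',A).as_matrix()
    w=c@M.T+np.array(i["origin"]); w[d==0]=np.nan
    return p,w
E
python3 - <<'E'
from h import *
s=state(); print(s); 
for n in("scene","side","wrist"): print(n,camera_info(n))
p,w=cloud("scene"); cv2.imwrite("pics/s.png",p[...,::-1]); np.save("s.npy",w)
q,w2=cloud("side"); cv2.imwrite("pics/side.png",q[...,::-1]); np.save("side.npy",w2)
E
```

```text
pics
{'t': 0.0, 'joints': array([ 1.12837573e+00,  4.91583305e-01,  1.55945380e+00, -5.45296039e-06,
        1.09164683e+00, -1.05607566e-01]), 'qvel': array([ 0.00117275, -0.00101957,  0.00160457, -0.00055587,  0.00085706,
       -0.00268761]), 'tau': array([-3.76758078e-03, -6.12649941e+01, -2.58173472e+01,  6.90589333e-02,
        4.82858322e-02, -1.31385350e-04]), 'eef_pos': array([206.43512056, 589.67800087, 214.04548402]), 'tcp_rot': array([-3.14050695e+00, -1.10223952e-04,  2.80478207e+00]), 'ft_force': array([ 0.1185062 ,  0.40497745, -0.00336144]), 'moment': array([ 0.02264393, -0.02266815,  0.04842526]), 'grip_force': 0.0, 'opening': 1.0006655725679867}
scene {'vertical_fov': 56.27863860789965, 'cx': 275.01881891314616, 'cy': 208.08076918604357, 'origin': array([1328.21228964,  -90.91804895,  677.0269761 ]), 'attitude': array([-2.24108768,  0.01348228,  1.41717603])}
side {'vertical_fov': 42.84117605649324, 'cx': 273.09728600024386, 'cy': 214.02764372490037, 'origin': array([135.84321027, 492.05065789, 875.64287806]), 'attitude': array([-2.42039529, -0.01392069, -2.34163576])}
wrist {'vertical_fov': 68.18983356679097, 'cx': 274.5243538368333, 'cy': 207.44375133358957, 'origin': array([129.54947258, 615.60694522, 384.88793498]), 'attitude': array([ 2.84556907e+00, -4.27778194e-05,  1.23476117e+00])}
```

View pics/s.png

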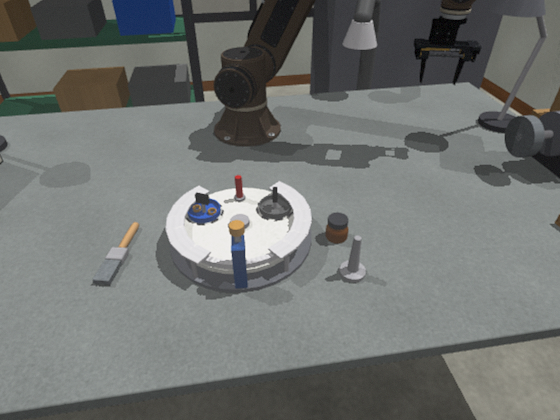

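View pics/side.png

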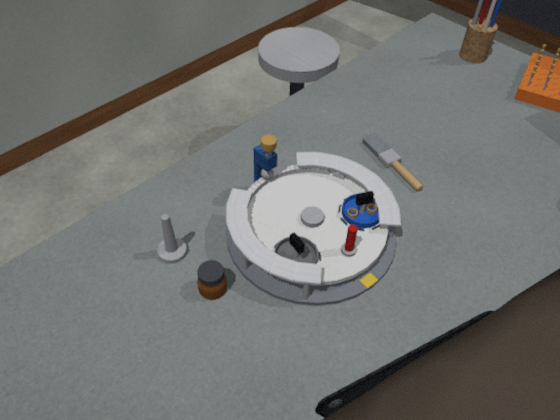

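The scene view shows the knob at (239,185), the blue tray at (205,208) on the robot's right and the grey tray at (275,205). The side view shows the yellow mark at (369,281), the knob at (351,240) and the hub cap at (313,215). The disc has to turn clockwise (−1.047). Next I'll measure positions.

```bash
cat > m.py <<'E'
from h import *
def find(p,w,lo,hi,zr,box=(450,1050,-350,250)):
    hsv=cv2.cvtColor(p,cv2.COLOR_RGB2HSV); m=cv2.inRange(hsv,np.array(lo),np.array(hi))>0
    with np.errstate(invalid='ignore'):
        m&=(w[...,2]>zr[0])&(w[...,2]<zr[1])&(w[...,0]>300)&(w[...,0]<1000)&(abs(w[...,1])<350)
    return w[m]
def circ(q):  # algebraic circle fit
    A=np.c_[2*q[:,:2],np.ones(len(q))]; a=np.linalg.lstsq(A,(q[:,:2]**2).sum(1),rcond=None)[0]
    return a[:2],np.sqrt(a[2]+a[:2]@a[:2])
def show(n,p,w):
    for k,lo,hi,zr in [("red",(0,150,60),(8,255,255),(55,130)),("redtop",(0,150,60),(8,255,255),(112,125)),("yellow",(22,150,120),(34,255,255),(-10,60)),
        ("blue",(105,150,50),(125,255,255),(40,70)),("black",(0,0,0),(180,120,60),(78,112)),("blacktop",(0,0,0),(180,120,60),(100,112))]:
        q=find(p,w,lo,hi,zr)
        if len(q): print(n,k,len(q),q.mean(0).round(1),np.ptp(q,axis=0).round(0))
E
python3 - <<'E'
from m import *
for n,f in(("scene","s"),("side","side")):
    p=cv2.imread(f"pics/{f}.png")[...,::-1].copy(); w=np.load(f+".npy"); show(n,p,w)
    q=find(p,w,(0,0,0),(180,120,70),(78,112))
    l=cv2.kmeans(q[:,:2].astype(np.float32),3,None,(3,50,.1),5,0)
    for i in range(3):
        g=q[l[1][:,0]==i]; e=np.linalg.svd(g[:,:2]-g[:,:2].mean(0),full_matrices=0); print('blk',len(g),g.mean(0).round(1),g.min(0).round(0),g.max(0).round(0),e[2][0].round(2))
    u,v=(239,222) if f=="s" else(313,214)
    print('cap',np.nanmedian(w[v-3:v+3,u-4:u+4].reshape(-1,3),0))
    with np.errstate(invalid='ignore'):
        # disc z; rail outer
        for zr in((42,51),(66,80)):
            m=(w[...,2]>zr[0])&(w[...,2]<zr[1])&(w[...,0]>450)&(w[...,0]<1000)&(abs(w[...,1])<350)
            print(zr,m.sum(),np.percentile(w[m],[0,1,50,99,100],axis=0).round(0).tolist())
E
```

```text
scene red 22 [485.3 -63.5 110.4] [16. 13. 36.]
scene redtop 17 [483.7 -64.8 115.2] [13. 13.  4.]
scene blue 110 [ 531.7 -152.9   52.1] [77. 72. 17.]
scene black 165 [ 538.5 -101.5   95.9] [ 43. 202.  25.]
scene blacktop 73 [537.2 -84.9 102.7] [ 43. 199.   6.]
blk 61 [ 536.2 -152.1   95.2] [ 527. -160.   82.] [ 542. -144.  105.] [0.39 0.92]
blk 55 [ 527.9 -167.    94.9] [ 517. -175.   81.] [ 535. -157.  104.] [-0.56 -0.83]
blk 63 [550.8  20.8  97.6] [526.  15.  82.] [560.  27. 106.] [ 0.99 -0.12]
cap [717.53526199 -77.40273911 163.46847885]
(42, 51) 4862 [[450.0, -208.0, 42.0], [455.0, -200.0, 43.0], [599.0, -61.0, 46.0], [758.0, 159.0, 51.0], [763.0, 185.0, 51.0]]
(66, 80) 3186 [[450.0, -246.0, 66.0], [462.0, -242.0, 67.0], [632.0, -77.0, 72.0], [761.0, 161.0, 78.0], [764.0, 177.0, 80.0]]
side red 171 [479.4 -58.9  93.9] [17. 19. 63.]
side redtop 50 [481.2 -62.1 115.9] [16. 17.  6.]
side yellow 134 [421.2 -59.4  14.2] [23. 30.  7.]
side blue 603 [ 542.9 -142.4   53.7] [277. 129.  28.]
side black 308 [531.4 -58.6  97.3] [ 42. 205.  29.]
side blacktop 159 [532.7 -58.9 103.6] [ 42. 204.   7.]
blk 2 [715.8 -75.9  93.9] [715. -78.  94.] [716. -74.  94.] [-0.19  0.98]
blk 151 [ 525.2 -155.1   96.6] [ 514. -173.   80.] [ 537. -140.  107.] [0.47 0.88]
blk 169 [536.8  25.4  97.7] [522.  15.  78.] [557.  32. 107.] [-0.99  0.11]
cap [588.24877474 -75.04501674  60.17361719]
(42, 51) 8642 [[450.0, -226.0, 42.0], [453.0, -213.0, 43.0], [597.0, -70.0, 46.0], [721.0, 128.0, 51.0], [760.0, 191.0, 51.0]]
(66, 80) 5308 [[450.0, -249.0, 66.0], [458.0, -241.0, 68.0], [586.0, 24.0, 73.0], [742.0, 155.0, 77.0], [762.0, 179.0, 80.0]]
```

```bash
cat > to.py <<'E'
import sys
from h import *
x,y,z,yaw=map(float,sys.argv[1:5]); s=state(); M=R.from_euler('xyz',s['tcp_rot']).as_matrix()
d=M.T@(np.array([x,y,z])-s['eef_pos']); t=-((np.radians(yaw)-s['tcp_rot'][2]+np.pi)%(2*np.pi)-np.pi)
print('shift',d.round(1),'turn',round(t,3),'pose',s['eef_pos'].round(1),np.degrees(s['tcp_rot']).round(1),'t',round(s['t'],2),'op',round(s['opening'],3),'j',s['joints'].round(2),'F',s['ft_force'].round(1))
E
python3 to.py 481 -62.5 180 173
```

```text
shift [-474.7 -524.8   34.6] turn -0.215 pose [206.4 589.7 214.1] [-179.9   -0.   160.7] t 0.1 op 1.004 j [ 1.13  0.49  1.56 -0.    1.09 -0.11] F [-0.4 -0.2  0.1]
```

The rows are not in the units I measure in: shifts go in shares of 200 mm and turns go in shares of 4 rad. I convert before sending: -149 mm / 200 = -0.745, -135 mm / 200 = -0.675.

```bash

echo '[-0.135, -0.149, 0, 0, 1, -0.27, -0.298, 0, 0, 1, -0.405, -0.447, 0, 0, 1, -0.54, -0.596, 0, 0, 1, -0.675, -0.745, 0, 0, 1]' > path.dat && python3 -m handwheel path.dat
echo '[-0.135, -0.149, 0, 0, 1, -0.27, -0.298, 0, 0, 1, -0.405, -0.447, 0, 0, 1, -0.54, -0.596, 0, 0, 1, -0.675, -0.745, 0, 0, 1]' > path.dat && python3 -m handwheel path.dat
echo '[-0.135, -0.149, 0, 0, 1, -0.27, -0.298, 0, 0, 1, -0.405, -0.447, 0, 0, 1, -0.54, -0.596, 0, 0, 1, -0.675, -0.745, 0, 0, 1]' > path.dat && python3 -m handwheel path.dat
python3 to.py 481 -62.5 180 173
```

```text
t: 0.52
eef_pos: [284.8, 402.9, 214.4]
tcp_rot: [-3.141, -0.0, 2.805]
ft_force: [1.3, 0.7, -0.1]
opening: 1.001
grip_force: 0.0
t: 0.93
eef_pos: [363.0, 217.6, 214.6]
tcp_rot: [3.142, 0.0, 2.805]
ft_force: [1.7, 1.0, -0.4]
opening: 1.003
grip_force: 0.0
t: 1.35
eef_pos: [441.3, 32.1, 214.6]
tcp_rot: [3.141, 0.0, 2.805]
ft_force: [1.0, 1.9, 0.1]
opening: 0.994
grip_force: 0.0
shift [-68.7 -76.2  34.6] turn -0.215 pose [441.3  32.1 214.6] [180.    0.  160.7] t 1.35 op 0.994 j [-0.08  0.23  1.98  0.    0.93 -1.31] F [1.  1.9 0.1]
```

Scaled: -76.2 mm / 200 = -0.381, -68.7 mm / 200 = -0.3435, -0.215 rad / 4 = -0.0538.

```bash

echo '[-0.125, -0.14, 0.05, -0.025, 1, -0.25, -0.275, 0.1, -0.0538, 1, -0.3435, -0.381, 0.173, -0.0538, 1, -0.3435, -0.381, 0.173, -0.0538, 1]' > path.dat && python3 -m handwheel path.dat
python3 to.py 481 -62.5 82 173
python3 - <<'E'
from m import *
p,w=cloud("wrist"); cv2.imwrite("pics/w1.png",p[...,::-1]); show("wrist",p,w)
print([ (find(p,w,(0,150,60),(8,255,255),(z,z+8)).mean(0).round(1)) for z in (80,95,110)])
E
```

```text
t: 1.68
eef_pos: [481.6, -64.2, 177.7]
tcp_rot: [-3.141, -0.002, 3.017]
ft_force: [-0.5, 0.2, -0.4]
opening: 0.998
grip_force: 0.0
shift [ 0.6  1.7 95.7] turn -0.002 pose [481.6 -64.2 177.7] [-1.800e+02 -1.000e-01  1.729e+02] t 1.68 op 0.998 j [-0.27  0.34  1.93 -0.    0.87 -1.71] F [-0.5  0.2 -0.4]
wrist yellow 584 [421.6 -61.6  14.8] [23. 30.  6.]
wrist blue 1243 [ 524.2 -150.3   52.2] [79. 71. 16.]
wrist black 144 [525.2  -1.7  96.5] [ 22. 199.  25.]
wrist blacktop 57 [527.2  19.1 103.7] [ 14. 175.   6.]
[array([nan, nan, nan]), array([nan, nan, nan]), array([nan, nan, nan])]<stdin>:3: RuntimeWarning: Mean of empty slice.
  ret = um.true_divide(
```

View pics/w1.png

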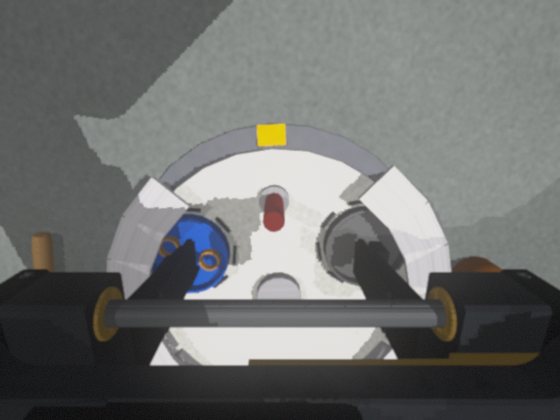

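The wrist view shows the knob at (274,210) between the open fingers, the yellow mark at (271,134), the blue tray at (192,250) and the hub cap at (280,290). I'll check the knob against the tool and then descend.

```bash

python3 - <<'E'
from m import *
p,w=cloud("wrist"); m=(p[...,0]>80)&(p[...,1]<60)&(p[...,2]<60)
for a,b in((60,90),(90,112),(112,122)):
    q=w[m&(w[...,2]>a)&(w[...,2]<b)]; print(len(q),np.median(q,0).round(1),np.ptp(q,axis=0).round(0))
m=(w[...,2]>56)&(w[...,2]<64); m[:265]=0; m[300:]=0; q=w[m]; print('cap',q.mean(0).round(1),np.ptp(q,axis=0).round(1),np.c_[q.min(0),q.max(0)].round(0).tolist())
hsv=cv2.cvtColor(p,cv2.COLOR_RGB2HSV); 
E
python3 to.py 481 -62.5 82 173
```

```text
return _methods._mean(a, axis=axis, dtype=dtype,
  ret = um.true_divide(
Traceback (most recent call last):
ValueError: zero-size array to reduction operation maximum which has no identity
```

Scaled: 96 mm / 200 = 0.48, 70 mm / 200 = 0.35.

```bash

echo '[-0.005, -0.007, 0.175, 0, 1, -0.005, -0.007, 0.35, 0, 1, -0.005, -0.007, 0.48, 0, 1, -0.005, -0.007, 0.48, 0, 1]' > path.dat && python3 -m handwheel path.dat
echo '[0, 0, 0, 0, 0.1, 0, 0, 0, 0, 0.1, 0, 0, 0, 0, 0.1, 0, 0, 0, 0, 0.1, 0, 0, 0, 0, 0.1]' > path.dat && python3 -m handwheel path.dat
echo '[0, 0, 0, 0, 0.1, 0, 0, 0, 0, 0.1, 0, 0, 0, 0, 0.1]' > path.dat && python3 -m handwheel path.dat
python3 - <<'E'
from m import *
p,w=cloud("wrist"); cv2.imwrite("pics/w2.png",p[...,::-1])
m=(w[...,2]>57)&(w[...,2]<63)&(w[...,0]>560)&(w[...,0]<625); print(m.sum(),np.nanmean(w[m],0))
E
python3 to.py 481 -62.5 82 173
```

```text
t: 2.12
eef_pos: [479.4, -60.3, 81.0]
tcp_rot: [3.141, -0.006, 3.021]
ft_force: [-1.4, -0.0, -0.4]
opening: 0.999
grip_force: 0.0
t: 2.53
eef_pos: [482.0, -61.9, 85.2]
tcp_rot: [-3.141, 0.002, 3.02]
ft_force: [0.4, -0.6, -0.1]
opening: 0.706
grip_force: 0.0
t: 2.78
eef_pos: [481.6, -62.0, 84.2]
tcp_rot: [3.142, 0.0, 3.02]
ft_force: [-0.3, 0.8, 0.2]
opening: 0.493
grip_force: 0.0
982 [572.22754456 -72.72303458  60.42620211]
shift [ 0.5 -0.6  2.1] turn 0.0 pose [481.6 -62.   84.1] [180.   0. 173.] t 2.83 op 0.454 j [-0.26  0.49  2.03  0.    0.62 -1.71] F [-0.6  0.2 -0.3]
```

View pics/w2.png

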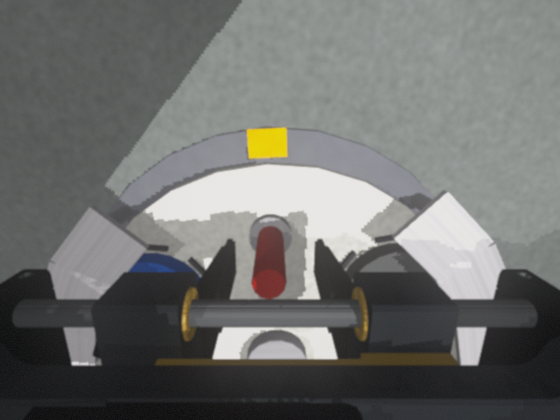

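The wrist view shows the knob (269,265) centred between the closing fingers. I'll keep closing.

```bash

echo '[0, 0, 0, 0, 0.1, 0, 0, 0, 0, 0.1, 0, 0, 0, 0, 0.1, 0, 0, 0, 0, 0.1, 0, 0, 0, 0, 0.1]' > path.dat && python3 -m handwheel path.dat
python3 - <<'E'
from m import *
s=state(); print(s['opening'],s['grip_force'],s['eef_pos'],s['ft_force'])
H=np.array([588,-75.]); k=s['eef_pos'][:2]-H; r0=np.hypot(*k); print('r',r0)
a0=np.arctan2(k[1],k[0]); M=R.from_euler('xyz',s['tcp_rot']).as_matrix()
for i in range(1,13):
    a=a0-1.047*i/12; d=np.append(H+105*np.array([np.cos(a),np.sin(a)]),s['eef_pos'][2])-s['eef_pos']
    print(i,(M.T@d).round(1),round(1.047*i/12,3))
E
```

```text
t: 3.25
eef_pos: [481.3, -62.0, 83.9]
tcp_rot: [3.142, -0.001, 3.02]
ft_force: [-1.6, -1.6, 1.1]
opening: 0.181
grip_force: 30.0
0.1813248013748412 29.999935626983643 [481.31475009 -62.00637969  83.93553504] [-1.57112234 -1.58850308  1.08709348]
r 107.4736094020702
1 [-2.9  9.2 -0. ] 0.087
2 [-4.1 18.2 -0. ] 0.174
3 [-6.  27.2 -0. ] 0.262
4 [-8.8 35.9 -0. ] 0.349
5 [-12.3  44.4  -0. ] 0.436
6 [-16.5  52.5  -0. ] 0.523
7 [-21.4  60.2  -0. ] 0.611
8 [-27.   67.5  -0. ] 0.698
9 [-33.2  74.3  -0. ] 0.785
10 [-39.9  80.4  -0. ] 0.872
11 [-47.2  86.   -0. ] 0.96
12 [-54.9  91.   -0. ] 1.047
```

Scaled: 27.4 mm / 200 = 0.137, 16.6 mm / 200 = 0.083, 0.262 rad / 4 = 0.0655.

```bash

for i in 1 2; do echo '[-0.0008, 0.0275, 0, 0.013, 0.1, -0.003, 0.0555, 0, 0.0263, 0.1, -0.0065, 0.083, 0, 0.0393, 0.1, -0.0115, 0.11, 0, 0.0525, 0.1, -0.018, 0.137, 0, 0.0655, 0.1]' > path.dat && python3 -m handwheel path.dat; done
python3 to.py 517 8 84 173; python3 -c "
from h import *
k=state()['eef_pos'][:2]-[588,-75]; print(np.hypot(*k),np.degrees(np.arctan2(k[1],k[0])))"
```

```text
t: 3.67
eef_pos: [487.9, -34.9, 83.9]
tcp_rot: [-3.141, -0.001, 2.755]
ft_force: [-2.7, -2.0, 1.5]
opening: 0.182
grip_force: 30.0
t: 4.08
eef_pos: [501.3, -10.7, 83.9]
tcp_rot: [-3.141, -0.002, 2.493]
ft_force: [-3.7, -0.6, 1.6]
opening: 0.185
grip_force: 30.0
shift [-1.2 24.4 -0.1] turn -0.526 pose [501.3 -10.7  83.9] [-1.800e+02 -1.000e-01  1.428e+02] t 4.08 op 0.185 j [-0.15  0.51  1.99  0.    0.65 -1.08] F [-3.7 -0.6  1.6]
107.96574511355854 143.42806652741663
```

Half way, with low forces. Now the second half.

Scaled: 27.4 mm / 200 = 0.137, 22 mm / 200 = 0.11, 0.262 rad / 4 = 0.0655.

```bash

echo '[-0.0008, 0.0275, 0, 0.013, 0.1, -0.003, 0.0555, 0, 0.0263, 0.1, -0.0065, 0.083, 0, 0.0393, 0.1, -0.0115, 0.11, 0, 0.0525, 0.1, -0.018, 0.137, 0, 0.0655, 0.1]' > path.dat && python3 -m handwheel path.dat
echo '[-0.0008, 0.0275, 0, 0.013, 0.1, -0.003, 0.0555, 0, 0.0263, 0.1, -0.0065, 0.083, 0, 0.0393, 0.1, -0.0115, 0.11, 0, 0.0525, 0.1, -0.018, 0.137, 0, 0.0655, 0.1]' > path.dat && python3 -m handwheel path.dat
echo '[0, 0, 0, 0, 0.1, 0, 0, 0, 0, 0.1, 0, 0, 0, 0, 0.1]' > path.dat && python3 -m handwheel path.dat
python3 - <<'E'
from m import *
k=state()['eef_pos'][:2]-[588,-75]; print(np.hypot(*k),np.degrees(np.arctan2(k[1],k[0])))
p,w=cloud("side"); cv2.imwrite("pics/side2.png",p[...,::-1]); show("side",p,w)
E
```

```text
t: 4.5
eef_pos: [520.5, 9.2, 83.9]
tcp_rot: [-3.14, -0.002, 2.231]
ft_force: [-5.4, 1.7, 4.3]
opening: 0.184
grip_force: 30.0
t: 4.92
eef_pos: [544.2, 23.4, 83.9]
tcp_rot: [-3.14, -0.002, 1.969]
ft_force: [-5.2, 3.4, 4.0]
opening: 0.183
grip_force: 30.0
t: 5.17
eef_pos: [544.3, 23.5, 83.9]
tcp_rot: [-3.14, -0.002, 1.971]
ft_force: [-4.5, 4.2, 3.8]
opening: 0.183
grip_force: 30.0
107.73232225651088 113.93419656356659
side red 179 [541.9  29.5  94.3] [18. 16. 58.]
side redtop 48 [544.5  27.3 115.8] [16. 13.  7.]
side blue 708 [487.1 -53.   53.8] [319.  85.  23.]
side black 286 [522.2 -26.7  98. ] [187. 107.  31.]
side blacktop 146 [522.5 -23.5 104.4] [187. 107.  12.]
```

View pics/side2.png

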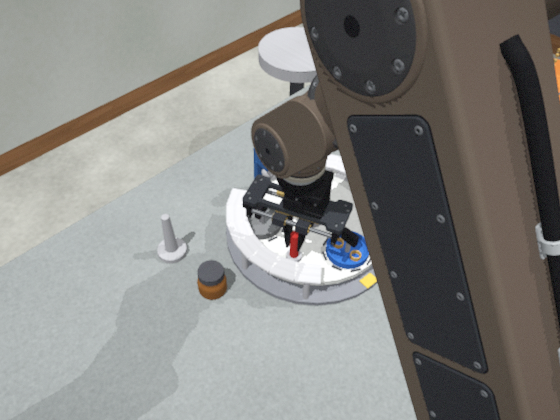

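The side view shows the knob (294,246) still gripped, and the blue tray at (345,248) at the gap by the yellow mark (369,281) with both rings in it. I'll release so the click can draw in, then rise.

Scaled: -100 mm / 200 = -0.5, -65 mm / 200 = -0.325.

```bash

echo '[0, 0, 0, 0, 0.5, 0, 0, 0, 0, 0.5, 0, 0, 0, 0, 0.5, 0, 0, 0, 0, 0.5, 0, 0, 0, 0, 0.5]' > path.dat && python3 -m handwheel path.dat
echo '[0, 0, -0.15, 0, 0.6, 0, 0, -0.325, 0, 0.6, 0, 0, -0.5, 0, 0.6]' > path.dat && python3 -m handwheel path.dat
python3 to.py 440 -57 182 182
```

```text
t: 5.63
eef_pos: [545.3, 22.5, 84.0]
tcp_rot: [3.141, 0.0, 1.972]
ft_force: [1.3, 0.5, 0.2]
opening: 0.466
grip_force: 0.0
t: 5.88
eef_pos: [544.8, 22.6, 184.8]
tcp_rot: [-3.14, -0.001, 1.972]
ft_force: [1.3, 0.1, -0.6]
opening: 0.588
grip_force: 0.0
shift [ -32.3 -127.5    3. ] turn -1.205 pose [544.8  22.6 184.8] [-179.9   -0.   113. ] t 5.88 op 0.588 j [-0.08  0.41  1.79  0.    0.94 -0.48] F [ 1.3  0.1 -0.6]
```

Scaled: -127 mm / 200 = -0.635, -96 mm / 200 = -0.48, -0.48 rad / 4 = -0.12.

```bash

echo '[-0.04, -0.16, 0, -0.03, 0.6, -0.08, -0.32, 0, -0.06, 0.6, -0.12, -0.48, 0, -0.09, 0.6, -0.16, -0.635, 0, -0.12, 0.6, -0.16, -0.635, 0, -0.15, 0.6]' > path.dat && python3 -m handwheel path.dat
echo '[0, 0, 0, -0.03, 0.6, 0, 0, 0, -0.06, 0.6, 0, 0, 0, -0.09, 0.6, 0, 0, 0, -0.12, 0.6, 0, 0, 0, -0.15, 0.6]' > path.dat && python3 -m handwheel path.dat
echo '[0, 0, 0, 0, 0.6, 0, 0, 0, 0, 0.6]' > path.dat && python3 -m handwheel path.dat
python3 - <<'E'
from m import *
for n in("wrist","scene","side"):
    p,w=cloud(n); cv2.imwrite(f"pics/{n}3.png",p[...,::-1]); show(n,p,w)
    q=find(p,w,(0,0,0),(180,120,70),(79,107))
    q=q[np.hypot(q[:,0]-483,q[:,1]+62)<35]
    if len(q): e=np.linalg.svd(q[:,:2]-q[:,:2].mean(0),full_matrices=0)[2][0]; print('grip',len(q),q.mean(0).round(1),q.min(0).round(0),q.max(0).round(0),np.degrees(np.arctan2(e[1],e[0])).round(1))
E
python3 to.py 483 -62.5 184 182
```

```text
t: 6.3
eef_pos: [437.1, -58.0, 184.1]
tcp_rot: [-3.141, -0.001, 2.576]
ft_force: [1.0, 0.0, -0.3]
opening: 0.6
grip_force: 0.0
t: 6.72
eef_pos: [440.8, -56.5, 184.1]
tcp_rot: [-3.142, 0.0, -3.106]
ft_force: [-0.5, 0.2, -0.7]
opening: 0.602
grip_force: 0.0
t: 6.88
eef_pos: [440.8, -56.5, 184.0]
tcp_rot: [3.142, 0.0, -3.115]
ft_force: [-0.7, -0.1, -0.4]
opening: 0.598
grip_force: 0.0
wrist yellow 514 [421.4 -61.7  14.8] [23. 30.  5.]
wrist blue 2375 [477.6 -63.1  52.5] [79. 77. 16.]
grip 2 [465.7 -69.1  88.1] [466. -70.  88.] [466. -69.  89.] 111.8
scene red 23 [544.7  22.8 112.6] [16. 13. 21.]
scene redtop 19 [543.4  22.  114.8] [13. 13.  3.]
scene blue 149 [477.9 -52.7  51.8] [85. 78. 18.]
scene black 160 [604.6  -9.8  96.2] [192.  97.  25.]
scene blacktop 66 [580.2 -19.3 102.9] [190.  96.   5.]
grip 53 [491.3 -64.4  97.8] [467. -69.  80.] [503. -59. 106.] 2.0
side red 182 [538.   27.3  94.8] [18. 17. 62.]
side redtop 54 [540.5  24.3 115.8] [17. 16.  7.]
side yellow 125 [421.3 -59.   14.2] [21. 31.  8.]
side blue 811 [494.2 -58.6  53.9] [321.  83.  29.]
side black 320 [551.2 -25.6  98. ] [190. 103.  27.]
side blacktop 178 [556.4 -25.4 103.5] [190. 103.   8.]
grip 180 [480.  -60.2  97.5] [464. -71.  81.] [497. -55. 106.] -179.1
shift [-42.   -7.2   0. ] turn -0.008 pose [440.8 -56.4 184. ] [ 180.     0.  -178.4] t 7.03 op 0.603 j [-0.28  0.28  2.02  0.    0.84 -1.87] F [ 0.2 -0.3  0. ]
```

View pics/wrist3.png

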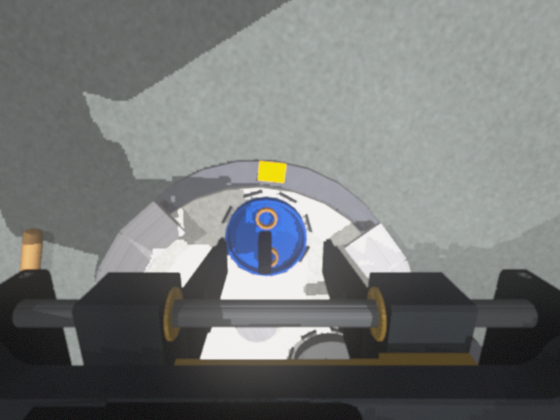

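View pics/scene3.png

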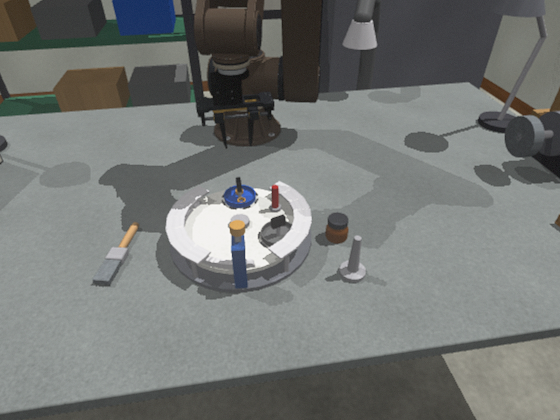

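The carousel is clicked round: in the wrist view the blue tray is at (265,236) by the yellow mark (272,172), and its grip block (265,252) lies along world x at about (482,-62.5). In the scene view everything else is in place.

Scaled: 92 mm / 200 = 0.46, 70 mm / 200 = 0.35.

```bash

echo '[-0.1, -0.015, 0, 0, 0.6, -0.205, -0.0325, 0, 0, 0.6, -0.205, -0.0325, 0.175, 0, 0.6, -0.205, -0.0325, 0.35, 0, 0.6, -0.205, -0.0325, 0.46, 0, 0.6]' > path.dat && python3 -m handwheel path.dat
echo '[0, 0, 0.05, 0, 0.6, 0, 0, 0.1, 0, 0.6, 0, 0, 0.1, 0, 0.6, 0, 0, 0.1, 0, 0.6]' > path.dat && python3 -m handwheel path.dat
python3 to.py 482 -62.5 72 182
```

```text
t: 7.45
eef_pos: [481.3, -61.5, 89.7]
tcp_rot: [3.141, -0.001, -3.114]
ft_force: [-0.3, 0.1, 0.2]
opening: 0.598
grip_force: 0.0
t: 7.78
eef_pos: [481.9, -61.6, 71.8]
tcp_rot: [3.141, -0.001, -3.113]
ft_force: [-0.5, 0.4, -0.4]
opening: 0.598
grip_force: 0.0
shift [-0.1 -0.9 -0.2] turn -0.006 pose [481.9 -61.6  71.8] [ 1.800e+02 -1.000e-01 -1.783e+02] t 7.78 op 0.598 j [-0.26  0.51  2.04  0.    0.6  -1.86] F [-0.5  0.4 -0.4]
```

```bash

echo '[0, -0.0035, 0, 0, 0.05, 0, -0.0035, 0, 0, 0.05, 0, -0.0035, 0, 0, 0.05, 0, -0.0035, 0, 0, 0.05, 0, -0.0035, 0, 0, 0.05]' > path.dat && python3 -m handwheel path.dat
echo '[0, 0, 0, 0, 0.05, 0, 0, 0, 0, 0.05, 0, 0, 0, 0, 0.05]' > path.dat && python3 -m handwheel path.dat
python3 - <<'E'
from m import *
p,w=cloud("scene"); cv2.imwrite("pics/scene4.png",cv2.resize(p[150:300,130:350,::-1],None,fx=3,fy=3)); show("scene",p,w)
E
```

```text
t: 8.2
eef_pos: [482.1, -62.4, 72.4]
tcp_rot: [-3.141, 0.001, -3.112]
ft_force: [1.0, -0.6, 0.6]
opening: 0.308
grip_force: 0.0
t: 8.45
eef_pos: [482.1, -62.4, 72.1]
tcp_rot: [-3.142, 0.0, -3.111]
ft_force: [0.6, -1.3, 0.6]
opening: 0.128
grip_force: 30.0
scene red 21 [545.2  22.8 114.1] [15. 13. 13.]
scene redtop 19 [544.7  22.4 115. ] [15. 13.  5.]
scene blue 78 [467.9 -59.1  52.2] [77. 78. 16.]
scene black 233 [575.1 -23.7  96.1] [190. 103.  33.]
scene blacktop 100 [560.5 -28.9 103.4] [188. 103.  12.]
```

View pics/scene4.png

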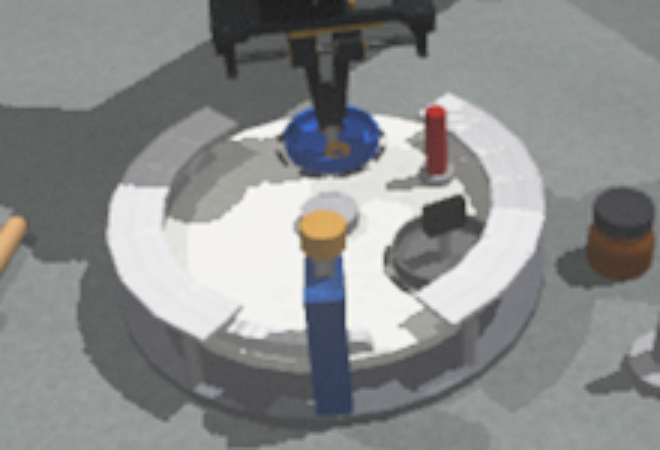

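The fingers hold the grip block (330,125 in the crop) at 12 mm opening and 30 N, and the tray sits level. I'll lift gently.

Scaled: -24 mm / 200 = -0.12, -18 mm / 200 = -0.09.

```bash

for i in 1; do echo '[0, 0, -0.01, 0, 0.05, 0, 0, -0.03, 0, 0.05, 0, 0, -0.06, 0, 0.05, 0, 0, -0.09, 0, 0.05, 0, 0, -0.12, 0, 0.05]' > path.dat && python3 -m handwheel path.dat; done
echo '[0, 0, -0.03, 0, 0.05, 0, 0, -0.06, 0, 0.05, 0, 0, -0.09, 0, 0.05, 0, 0, -0.12, 0, 0.05, 0, 0, -0.15, 0, 0.05]' > path.dat && python3 -m handwheel path.dat
echo '[0, 0, -0.03, 0, 0.05, 0, 0, -0.06, 0, 0.05, 0, 0, -0.09, 0, 0.05, 0, 0, -0.12, 0, 0.05, 0, 0, -0.15, 0, 0.05]' > path.dat && python3 -m handwheel path.dat
echo '[0, 0, -0.03, 0, 0.05, 0, 0, -0.06, 0, 0.05, 0, 0, -0.09, 0, 0.05, 0, 0, -0.12, 0, 0.05, 0, 0, -0.15, 0, 0.05]' > path.dat && python3 -m handwheel path.dat
echo '[0, 0, -0.03, 0, 0.05, 0, 0, -0.055, 0, 0.05, 0, 0, -0.07, 0, 0.05, 0, 0, -0.075, 0, 0.05, 0, 0, -0.075, 0, 0.05]' > path.dat && python3 -m handwheel path.dat
echo '[0, 0, 0, 0, 0.05, 0, 0, 0, 0, 0.05, 0, 0, 0, 0, 0.05, 0, 0, 0, 0, 0.05, 0, 0, 0, 0, 0.05]' > path.dat && python3 -m handwheel path.dat
python3 - <<'E'
from m import *
p,w=cloud("scene"); show("scene",p,w)
q=find(p,w,(105,150,50),(125,255,255),(150,210)); q=q[q[:,0]<560]
print(q.mean(0),q.min(0),q.max(0))
a=cv2.resize(p[110:290,130:350,::-1],None,fx=1.8,fy=1.8)
p,w=cloud("side"); show("side",p,w); b=cv2.resize(p[130:310,220:440,::-1],None,fx=1.8,fy=1.8)
cv2.imwrite("pics/end.png",np.hstack([a,b]))
E
```

```text
t: 8.92
eef_pos: [482.0, -62.4, 96.8]
tcp_rot: [3.142, 0.0, -3.111]
ft_force: [-0.3, 0.6, -1.4]
opening: 0.121
grip_force: 30.0
t: 9.33
eef_pos: [482.0, -62.4, 126.7]
tcp_rot: [3.142, 0.0, -3.111]
ft_force: [-0.7, 0.1, -3.1]
opening: 0.129
grip_force: 30.0
t: 9.75
eef_pos: [481.9, -62.4, 156.6]
tcp_rot: [3.141, -0.0, -3.111]
ft_force: [-0.0, 0.8, -1.4]
opening: 0.127
grip_force: 30.0
t: 10.17
eef_pos: [482.0, -62.4, 186.6]
tcp_rot: [3.142, 0.0, -3.111]
ft_force: [0.2, 0.6, -1.4]
opening: 0.128
grip_force: 30.0
t: 10.58
eef_pos: [482.0, -62.4, 201.2]
tcp_rot: [3.142, 0.0, -3.111]
ft_force: [-0.0, -0.3, -1.3]
opening: 0.126
grip_force: 30.0
t: 11.0
eef_pos: [482.0, -62.4, 200.9]
tcp_rot: [3.141, -0.0, -3.111]
ft_force: [-0.5, 0.0, -1.7]
opening: 0.127
grip_force: 30.0
scene red 17 [544.6  21.8 115.3] [11. 13.  5.]
scene redtop 17 [544.6  21.8 115.3] [11. 13.  5.]
scene black 95 [652.   13.5  94.7] [18. 31. 23.]
scene blacktop 27 [649.1  15.3 102.4] [18. 28.  5.]
[473.65793879 -60.56622986 181.91908735] [ 444.50874826 -100.70579729  175.44773984] [524.95513464 -21.51725213 207.24675407]
side red 183 [538.6  27.8  94.3] [17. 17. 63.]
side redtop 55 [540.8  24.8 115.8] [17. 17.  6.]
side yellow 122 [421.3 -59.4  13.8] [21. 29.  8.]
side blue 51 [751.7 -74.1  57.4] [12. 13. 29.]
side black 133 [642.9  18.5  98.6] [17. 33. 25.]
side blacktop 79 [644.4  16.7 103.6] [16. 30.  7.]
```

View pics/end.png

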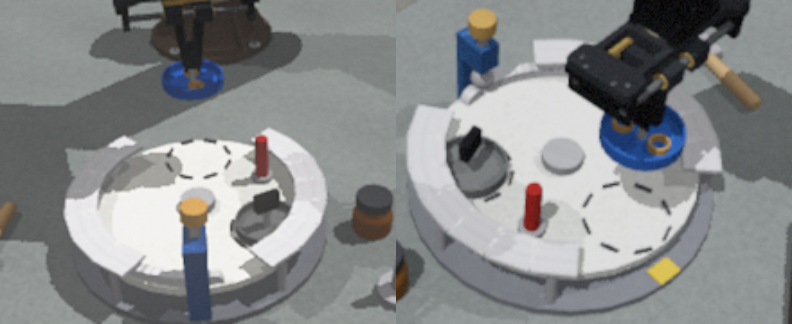

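The tray hangs level about 129 mm up with both rings in it (left view: 192,80; right view: 643,135). The grey tray is seated and the knob is on its click.

```bash
python3 -c "
from cell import job_done; print(job_done())"
```

```text
the job is handed in; nothing more can be done
None
```

I turned the carousel one click clockwise, lifted the blue tray about 129 mm straight up at the loading place, and handed the job in at about 11 s while holding it level with both rings in it; no verdict was printed.

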